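Show a seed dish to the viewing camera, held in the V stop

ROBOT

A 6-joint arm with a two-finger parallel gripper is mounted at the origin on the work surface. World frame = base frame: x ahead of the robot, y to its left, z up, the work surface at z = 0. Lengths are in m, angles in rad, forces in N, time in s.
With the tool pointing down it reaches from about 0.25 to 0.775 m from the base axis. Payload 8.9 kg.
Tool frame: the origin (TCP) lies midway between the tips of the shut fingers; the grasp point (between the pads) lies 19 mm behind it; z points along the fingers, y is the line along which they close (so a half turn about z gives the same grasp; the last joint's range is limited). The gripper opens to 85 mm and grips with 20 to 120 N. Pads are 22 mm wide; open, the fingers measure 114 mm over their backs; the gripper's body (76 mm by 85 mm) begins 54 mm behind the grasp point. The pads swing forward as they close: fully open they stand 13 mm farther back than shut.
Start: joints at [1.032, 0.291, -0.153, 1.127, 0, 1.431], TCP at [0.204, 0.484, 0.231] pointing down, gripper open.
Joint ranges: [-2.52, 2.52], [-0.91, 1.74], [-1.3, 1.37], [-1.96, 2.02], [-1.52, 1.47], [-3.14, 3.14]. Speed limits (rad/s): [2.22, 2.22, 2.79, 3.14, 3.14, 3.14].

INTERFACE

Orientations are given as a unit quaternion [w, x, y, z].
In Python, from plant import arm gives the robot as it stands.
- The arm moves only by the tool apply_moves, never from a script. Its argument "deltas" is text: rows parted by semicolons, each of 7 numbers parted by spaces: the turn, a rotation vector about the tool's x, y, z normalised to -1 to 1, where 1 is pi rad, then the shift along the tool's x, y, z normalised to -1 to 1, where 1 is 0.2 m, then the opening, from -1 (shut) to 1 (fully open). In form: ax ay az tx ty tz grip; .... A call has 1 to 5 rows; each row is the pose to reach, as a shift and turn from the pose commanded when the call began, along the tool's axes at that moment, turning the shorter way round; what a row does not reach only later rows make up. A row lasts 1/8 s, in which the tool goes at most 62.5 mm and 10.7 degrees, less where a joint would pass 70% of its speed; a pose out of reach is approached as far as the arm can. A call with a number of a shift or a turn outside -1 to 1 is refused whole. A call with a gripper value outside its range is refused whole. The fingers move at their own pace and stop on an object; "grip_force" is the grip in N (left out, the last holds). Time passes only in rows, so rows that repeat a pose let the fingers close. It gives the time, the measured TCP pose, the force, the opening and the grip force at its end, in the units of the state.
- arm.observe(): the state, without advancing time (a new reading comes with each control period).
- arm.read_camera(name): name is "scene" or "top" or "wrist"; returns the picture (384x512x3 uint8, blue, green, red); there is no depth.
- arm.camera_params(name): a dict with "mtx" (3x3 intrinsics, pixels), "R" (3x3) and "t" (3): a world point X has camera coordinates R X + t. Camera axes: x right, y down, z forward; pixel columns grow to the right and rows downward; lengths in m; the calibration is good to about 2 mm. The wrist camera is an equidistant fisheye: a pixel r from the principal point sees the ray r / f radians off the axis. A picture is of the moment at which its call begins: read the wrist's pose just before it. camera_params takes no time and is no camera call; for the wrist camera it gives the pose at the moment of the call.
- arm.close_job(): hands the job in; it is judged then, once.
Trained networks look in the newest picture that a camera, given by its name, has taken for a name from the list of things; names that differ only in an ending like _2 or _b are one class to them, and where a whole thing is asked for, a point or a joint stands for the part that bears it (a point fixed in the world has none). Each returns a list of dicts, best first, with "conf" (0 to 1); they miss things now and then, are a little off and sometimes report something else, mostly with a low value. They report only what shows in the picture. A call takes as long as a camera call. They do not tell look-alikes from the thing itself.
- arm.recognise(target, camera): "point" ([x, y, z] in m, in world coordinates, good to about 4 mm: the middle of the surface that is visible of it).
- arm.cut_out(target, camera): "mask" (384x512 bool, what is visible of it).
- arm.tip_of(target, camera): "point" ([x, y, z] in m, in world coordinates, good to about 4 mm: a listed point, or the origin of a listed thing).
The state is a dict: "clock": time; "qpos": joint angles; "qvel": joint speeds; "tau": joint torques, N m; "ee_pos": TCP position; "tcp_rot": TCP orientation; "ft_force": force on the tool from outside, world axes, zero at the start; "moment": the same for the moment, N m; "finger_gap": finger opening in m; "grip_force": force on a finger pad.
Only numpy, scipy, OpenCV 4.12 (cv2) and the standard library are available. Lean on these libraries where they do the work, as an engineer would, in place of code of your own. Each camera call takes 0.05 s, during which the arm holds its last target. There are 200 camera calls.

TASK

On the viewing stand, pull the sprung shutter slide by its knob right out to its stop, so that the lens is uncovered, and leave it out. Then pick up the round closed seed dish, lift it above the lens and hold it level in the V stop, flush with its two jaws and lightly touching both of them, for three seconds without a break. Finally set the dish down flat in the empty wooden tray and let go; keep it level all the way, never drop it or ram the stop, and leave everything else on the bench where it is.

Things in the scene. Friction and masses are not known exactly. Their poses are not given: they have to be found in the camera images.
- round_dish: The round closed glass seed dish (64 mm diameter, 18 mm high, about 90 g, plain vertical side, dark seeds on white paper inside). Origin: centre of its underside, z up when it stands level. It starts on the bench, left or right of the stand.
- tray: Empty square wooden tray fixed to the bench, 170 x 170 mm outside, 22 mm high, walls 6 mm thick and floor 6 mm thick. Origin: centre of its underside. Starts on the side of the stand where the dish is not.
- stand: Viewing stand fixed to the bench: grey camera box 150 x 110 x 60 mm high with a 28 mm lens looking straight up, and an aluminium post carrying the V stop. Origin: on the bench straight below the lens; +x points from lens to post (box from x = -55 to +95 mm), the V opens to -x, z up. Post: x = 46 to 66 mm, 24 mm wide; it and the V stop end 138 mm above the bench.
- view (a point): The viewing pose, 120 mm straight above the bench over the lens, axes as the stand's: where the dish's underside centre is when the dish lies in the V, touching both jaws and flush with them. Come in along the stand's +x with the fingers at the dish's y sides, within 12 mm of its middle in x, for the jaws begin at x = 21 mm.
- jaw_left: Left (+y) jaw of the V stop: a fixed, rigid aluminium plate 24 mm long, 6 mm thick and 18 mm high, as high as the dish. Origin as point view, not on the plate: the plate's face touches the dish's side at 30 degrees to the left of the stand's +x, 32 mm from this point, from 0 to 18 mm above it.
- jaw_right: Right (-y) jaw, the mirror image of the left one, touching the dish at 30 degrees to the right of the stand's +x. Origin as point view.
- shutter (a joint): Travel of the sprung shutter slide on the camera box, m: 0 = closed over the lens, 0.040 = out at its stop. It slides along the stand's -x and needs up to 8 N; its guide holds it wherever it is left.
- shutter_knob (a point): Top centre of the shutter's black knob: 16 mm (x) x 14 mm (y), 24 mm high, standing on the slide plate (plate top 66 mm above the bench, knob top 90 mm). Axes as the stand's; moves with the slide.
- square_dish: Square closed glass dish, 64 x 64 x 18 mm, near the round one; not to be moved. Origin: centre of its underside.
- glue_bottle: White bottle, 40 mm diameter, 105 mm high; bystander. Origin: centre of its underside.
- jar: Glass jar with a steel lid, 56 mm diameter, 75 mm high; bystander. Origin: centre of its underside.
- brush: Wooden brush lying on the bench, 170 mm long; bystander. Origin: middle of its underside.
- weight: Flat steel paper weight 70 x 40 x 20 mm with a 12 mm stub on top; bystander. Origin: centre of its underside.
Mind the look-alikes: they are no part of the job. Of the things like the stand, leave any that is red; of the rest the smaller one is meant.

How it is judged:
By the outcome, as a careful person would: the job done as asked, in the order asked, and still so for the second after the job is handed in, with the robot touching nothing.
It also fails if it takes over 72 s, if anything falls off the work surface, if the arm or the gripper's body presses on something with over 40 N, if the wrist force passes 120 N, or if a joint passes its speed limit or range.

## Working session

There is one attempt and no reset: what is moved stays moved. The work goes in short steps, Python scripts to look and compute and a tool call to move; the robot and the scene stay as the last step left them, time stands still between calls to the robot, and variables do not carry over. Pictures are saved under pics/ and viewed, at most 13 in all, crops included, and the job is handed in when it is done.

Besides the shell and the picture viewer there is one more tool, called after "Call:" as name(argument=value, ...) on one line, values as JSON. apply_moves: Moves the arm, as the interface text tells. Scaled input: -1 to 1 covers 0.2 m each way for a shift and pi rad each way for a turn. Its arguments: {"type":"object","properties":{"deltas":{"type":"string"},"grip_force":{"type":"number"}},"required":["deltas"]}

```bash
mkdir -p pics; ls; python3 - <<'E'
from plant import arm
import cv2,numpy as np
s=arm.observe();print({k:np.round(v,3).tolist() for k,v in s.items()})
for n in("scene","top"):
    im=arm.read_camera(n);cv2.imwrite(f"pics/{n}0.png",im)
    p=arm.camera_params(n);print(n,np.round(p["mtx"],1).tolist(),np.round(p["R"],3).tolist(),np.round(p["t"],3).tolist())
    for t in("round_dish","square_dish","tray","stand","view","shutter_knob","glue_bottle","jar","weight","brush"):
        print(t,[(round(d["conf"],2),np.round(d["point"],3).tolist()) for d in arm.tip_of(t,n)])
E
```

```text
pics
{'clock': 0.0, 'qpos': [1.032, 0.291, -0.154, 1.127, -0.0, 1.432], 'qvel': [0.0, 0.002, 0.002, -0.0, 0.001, 0.001], 'tau': [-0.0, -53.714, 33.137, 0.016, -0.0, -0.0], 'ee_pos': [0.204, 0.483, 0.231], 'tcp_rot': [-0.0, 0.199, 0.98, -0.001], 'ft_force': [0.711, -0.541, -0.665], 'moment': [-0.019, 0.039, -0.048], 'grip_force': 0.0, 'finger_gap': 0.086}
scene [[426.0, 0.0, 256.2], [0.0, 426.0, 185.8], [0.0, 0.0, 1.0]] [[-0.46, 0.888, -0.007], [0.672, 0.343, -0.656], [-0.58, -0.307, -0.755]] [0.241, -0.286, 1.563]
round_dish [(0.73, [0.512, 0.314, -0.001])]
square_dish [(0.94, [0.629, 0.311, -0.002])]
tray [(0.81, [0.508, -0.332, 0.0]), (0.29, [0.745, -0.19, -0.001])]
stand [(0.74, [0.586, 0.02, 0.006]), (0.7, [0.814, -0.047, -0.004]), (0.66, [0.245, 0.336, -0.002])]
view [(0.98, [0.812, -0.048, 0.124]), (0.92, [0.581, 0.022, 0.123]), (0.8, [0.246, 0.334, 0.167])]
shutter_knob [(0.85, [0.542, 0.016, 0.088]), (0.58, [0.774, -0.054, 0.091]), (0.52, [0.187, 0.344, 0.128])]
glue_bottle []
jar [(0.71, [0.744, -0.189, 0.001])]
weight [(0.83, [0.392, -0.114, -0.002]), (0.4, [0.749, 0.189, 0
[... 152 characters left out ...]
7], [0.147, -0.006, -0.989]] [-0.044, 0.518, 1.301]
round_dish [(0.53, [0.514, 0.31, 0.0])]
square_dish [(0.94, [0.629, 0.308, 0.002]), (0.21, [0.591, 0.019, 0.119])]
tray [(0.95, [0.514, -0.338, 0.0])]
stand [(0.94, [0.245, 0.338, 0.002]), (0.86, [0.815, -0.05, 0.002]), (0.56, [0.586, 0.021, -0.0])]
view [(0.85, [0.247, 0.335, 0.168]), (0.71, [0.819, -0.05, 0.124]), (0.58, [0.585, 0.021, 0.118])]
shutter_knob [(0.92, [0.188, 0.344, 0.126]), (0.87, [0.772, -0.053, 0.088]), (0.83, [0.538, 0.015, 0.089])]
glue_bottle [(0.46, [0.751, 0.193, 0.001])]
jar [(0.51, [0.746, -0.185, -0.002])]
weight [(0.65, [0.396, -0.113, -0.003])]
brush [(0.59, [0.384, 0.073, 0.001]), (0.17, [0.584, 0.017, 0.119])]
```

View pics/scene0.png

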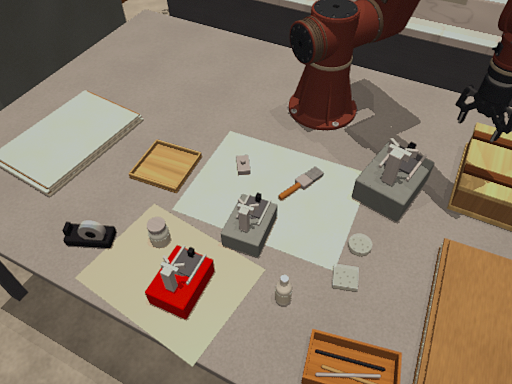

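View pics/top0.png

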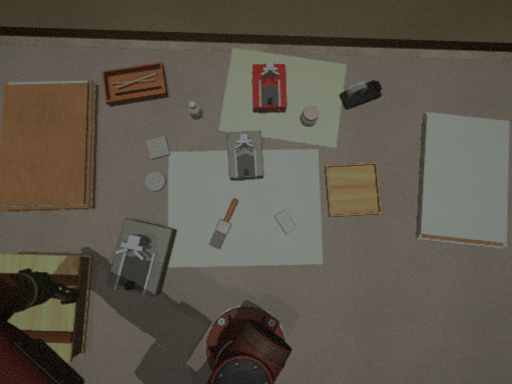

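The scene shows three stands. The red one is at about (180,278) and the large grey one at about (393,178) in the scene picture. The small grey one at about (250,222), which is (0.586, 0.02) in the world, is the one meant. The round dish is at (360,244) in the scene picture and (155,181) in the top one. The empty tray is at (352,190) in the top picture.

```bash
cat > h.py <<'E'
from plant import arm
import numpy as np, cv2
from scipy.spatial.transform import Rotation as Ro
def rot(q): return Ro.from_quat([q[1],q[2],q[3],q[0]])
def target_rot(yaw):  # tool z down, tool x along -stand x
    c,s=np.cos(yaw),np.sin(yaw)
    return Ro.from_matrix(np.array([[-c,-s,0],[-s,c,0],[0,0,-1]]).T)
def plan(p,yaw):
    s=arm.observe(); R=rot(s["tcp_rot"])
    w=(R.inv()*target_rot(yaw)).as_rotvec()/np.pi
    t=R.inv().apply(np.array(p)-s["ee_pos"])/0.2
    print("delta turn",np.round(w,4),"shift",np.round(t,4),"t",round(s["clock"],2)); return s
def wrist_ray(px,cp):
    K=cp["mtx"];v=(np.atleast_2d(px)-[K[0,2],K[1,2]])/K[0,0]
    th=np.linalg.norm(v,axis=1,keepdims=True);d=np.c_[v/np.maximum(th,1e-9)*np.sin(th),np.cos(th)]
    return -cp["R"].T@cp["t"], d@cp["R"]
def pin_ray(px,cp):
    K=cp["mtx"];v=np.atleast_2d(px);d=np.c_[(v-[K[0,2],K[1,2]])/[K[0,0],K[1,1]],np.ones(len(v))]
    return -cp["R"].T@cp["t"], d@cp["R"]
def on_plane(c,d,z): return c+d*((z-c[2])/d[:,2])[:,None]
E
python3 - <<'E'
from h import *
cp=arm.camera_params("wrist");s=arm.observe()
R=rot(s["tcp_rot"]);print(cp["mtx"]);print("cam in tool",R.inv().apply(-cp["R"].T@cp["t"]-s["ee_pos"]),"axis",R.inv().apply(cp["R"][2]))
plan([.47,.30,.26],np.radians(8))
E
```

```text
[[297.31863964   0.         261.96975665]
 [  0.         297.31863964 192.51263135]
 [  0.           0.           1.        ]]
cam in tool [ 0.07508776 -0.00079481 -0.14232821] axis [-2.90950660e-01  4.72542421e-05  9.56738058e-01]
delta turn [-0.     -0.     -0.1717] shift [-1.5809 -0.3284 -0.1436] t 1.1
```

Call:
apply_moves(deltas="0 0 -0.05 -0.05 0 -0.2 1; 0 0 -0.10 -0.30 -0.05 -0.3 1; 0 0 -0.15 -0.55 -0.1 -0.3 1; 0 0 -0.17 -0.8 -0.17 -0.3 1; 0 0 -0.17 -1 -0.22 -0.3 1")

```text
clock: 1.72
ee_pos: [0.3729, 0.3639, 0.2914]
tcp_rot: [0.0, -0.067, 0.998, 0.0]
ft_force: [0.8, 0.8, -0.3]
finger_gap: 0.0857
grip_force: 0.0
```

```bash
python3 -c "
from h import *
print(plan([.47,.30,.24],np.radians(8))['ee_pos'])"
```

```text
delta turn [ 0.      0.0001 -0.0016] shift [-0.4383 -0.3819  0.2573] t 1.73
[0.37286994 0.3639221  0.29142869]
```

Call:
apply_moves(deltas="0 0 0 -0.22 -0.19 0.1 1; 0 0 0 -0.44 -0.38 0.24 1; 0 0 0 -0.44 -0.38 0.24 1")

```text
clock: 2.1
ee_pos: [0.4705, 0.299, 0.241]
tcp_rot: [-0.001, -0.065, 0.998, -0.001]
ft_force: [-0.4, 0.4, -0.1]
finger_gap: 0.0851
grip_force: 0.0
```

```bash
python3 - <<'E'
from h import *
cp=arm.camera_params("wrist");im=arm.read_camera("wrist");cv2.imwrite("pics/w1.png",im)
for t in("round_dish","square_dish"):
    print(t,[(round(d["conf"],2),np.round(d["point"],4).tolist()) for d in arm.tip_of(t,"wrist")])
m=arm.cut_out("round_dish","wrist")
for d in m: 
    k=d["mask"];ys,xs=np.nonzero(k);print(d["conf"],k.sum(),xs.min(),xs.max(),ys.min(),ys.max())
if m:
    c=max(cv2.findContours(m[0]["mask"].astype(np.uint8),0,1)[0],key=len)[:,0].astype(float)
    for z in(0,.009,.018):
        P=on_plane(*wrist_ray(c,cp),z)[:,:2].astype(np.float32);print(z,cv2.minEnclosingCircle(P),P.min(0),P.max(0))
np.savez("w1.npz",R=cp["R"],t=cp["t"]);plan([.46,.02,.26],np.radians(8))
E
```

```text
round_dish [(0.65, [0.5164, 0.3152, -0.0013])]
square_dish [(0.87, [0.6224, 0.313, -0.0031])]
0.81 1877 245 292 173 221
0 ((0.5169934630393982, 0.31258243322372437), 0.03491777926683426) [0.4824396  0.28073353] [0.5512267 0.3462971]
0.009 ((0.5141578316688538, 0.31203344464302063), 0.03410062566399574) [0.480415   0.28093204] [0.5475877  0.34495687]
0.018 ((0.5113312005996704, 0.31158021092414856), 0.033243127167224884) [0.47839034 0.28113055] [0.54394865 0.34361666]
delta turn [ 0.0002  0.0002 -0.0014] shift [ 0.2313 -1.3935 -0.0811] t 2.3
```

View pics/w1.png

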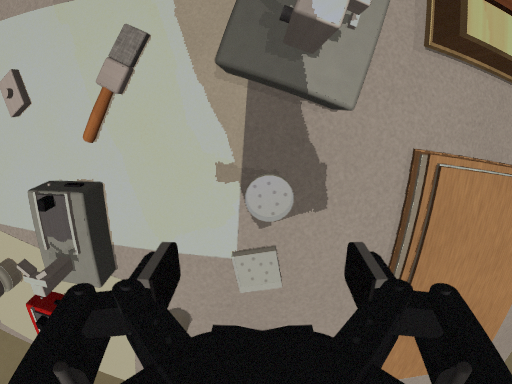

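The wrist view shows the round dish at pixel (269,198) and the square one at (258,270). The small stand is at (75,230), with the knob end at (45,203).

Call:
apply_moves(deltas="0 0 0 0.05 -0.3 -0.05 1; 0 0 0 0.1 -0.58 -0.08 1; 0 0 0 0.15 -0.85 -0.08 1; 0 0 0 0.2 -1 -0.08 1")

```text
clock: 2.8
ee_pos: [0.4555, 0.0973, 0.2604]
tcp_rot: [0.001, -0.067, 0.998, -0.0]
ft_force: [0.7, -0.1, 0.4]
finger_gap: 0.0852
grip_force: 0.0
```

Call:
apply_moves(deltas="0 0 0 0.03 -0.2 0 1; 0 0 0 0.03 -0.39 0 1; 0 0 0 0.03 -0.39 0 1;0 0 0 0.03 -0.39 0 1")

```text
clock: 3.3
ee_pos: [0.4603, 0.021, 0.2599]
tcp_rot: [0.0, -0.068, 0.998, 0.0]
ft_force: [0.0, -0.0, 0.1]
finger_gap: 0.0856
grip_force: 0.0
```

```bash
python3 - <<'E'
from h import *
cp=arm.camera_params("wrist");im=arm.read_camera("wrist");cv2.imwrite("pics/w2.png",im)
for t in("view","shutter_knob","stand","tray","shutter","jaw_left","jaw_right"):
    print(t,[(round(d["conf"],2),np.round(d["point"],4).tolist()) for d in arm.tip_of(t,"wrist")])
for t in ("shutter_knob","stand"):
  for d in arm.cut_out(t,"wrist"):
    k=d["mask"];ys,xs=np.nonzero(k);print(t,d["conf"],k.sum(),xs.min(),xs.max(),ys.min(),ys.max())
np.savez("w2.npz",R=cp["R"],t=cp["t"],mtx=cp["mtx"])
v=im[60:330,100:430];cv2.imwrite("pics/w2c.png",cv2.resize(v,None,fx=2.2,fy=2.2,interpolation=cv2.INTER_CUBIC))
print(arm.observe()["ee_pos"])
E
```

```text
view [(0.69, [0.5831, 0.0203, 0.1201])]
shutter_knob [(0.77, [0.5426, 0.0183, 0.0925])]
stand [(0.81, [0.8128, -0.0504, 0.0001]), (0.69, [0.5876, 0.0218, 0.0057]), (0.62, [0.2449, 0.3338, -0.0011])]
tray [(0.72, [0.5086, -0.3366, 0.0017])]Traceback (most recent call last):
  File "<stdin>", line 4, in <module>
ValueError: it knows: brush, glue_bottle, jar, jaw_left, jaw_right, round_dish, shutter_knob, square_dish, stand, tray, view, weight
```

```bash
python3 - <<'E'
from h import *
cp=arm.camera_params("wrist");im=arm.read_camera("wrist")
for t in("jaw_left","jaw_right","view","shutter_knob"):
    print(t,[(round(d["conf"],2),np.round(d["point"],4).tolist()) for d in arm.tip_of(t,"wrist")])
for t in ("shutter_knob","stand"):
  for d in arm.cut_out(t,"wrist"):
    k=d["mask"];ys,xs=np.nonzero(k);print(t,d["conf"],k.sum(),xs.min(),xs.max(),ys.min(),ys.max())
np.savez("w2.npz",R=cp["R"],t=cp["t"],mtx=cp["mtx"])
print(arm.observe()["ee_pos"])
# rectified (orthographic at plane z=0.06) map, 0.4 mm/px, x right = +world x, up = +y, centre 0.57,0.02
def ortho(z,s=.0004,n=(620,420),c=(.585,.02)):
    u,v=np.meshgrid(np.arange(n[0]),np.arange(n[1]))
    X=np.stack([c[0]+(u-n[0]/2)*s,c[1]-(v-n[1]/2)*s,np.full(u.shape,z)],-1)@cp["R"].T+cp["t"]
    r=np.hypot(X[...,0],X[...,1]);th=np.arctan2(r,X[...,2]);K=cp["mtx"]
    return cv2.remap(im,(K[0,2]+K[0,0]*th*X[...,0]/r).astype(np.float32),(K[1,2]+K[0,0]*th*X[...,1]/r).astype(np.float32),cv2.INTER_CUBIC)
cv2.imwrite("pics/o60.png",ortho(.06))
E
```

```text
jaw_left []
jaw_right []
view [(0.71, [0.5828, 0.0157, 0.122])]
shutter_knob [(0.65, [0.5414, 0.0156, 0.0931])]
shutter_knob 0.97 1899 227 270 225 270
shutter_knob 0.9 818 494 511 5 72
stand 0.87 359 178 213 320 336
stand 0.75 11128 419 511 0 161
stand 0.56 9134 207 292 206 328
[0.46044113 0.02007904 0.25926467]
```

View pics/o60.png

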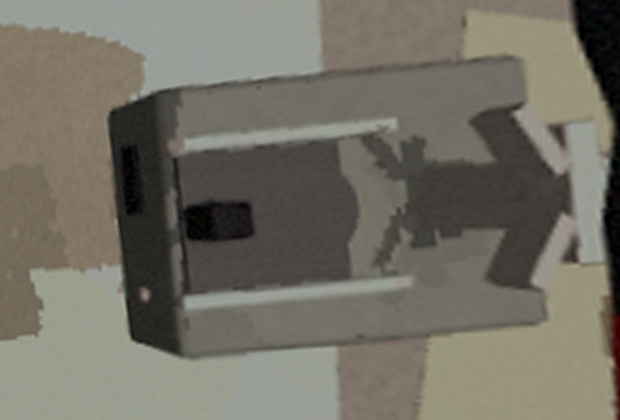

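The rectified view (box-top plane) shows the box corners at (165,92), (523,60), (547,320) and (187,357). That puts the lens at about (0.583, 0.0195) with a yaw of about 5.3°. The knob is at (220,220), and the network places its top at (0.5415, 0.016, 0.092), which agrees.

```bash
python3 -c "
from h import *
plan([.5407,.0158,.12],np.radians(5.3))"
```

```text
delta turn [ 0.     -0.      0.0133] shift [-0.3949 -0.075   0.6963] t 3.9
```

Call:
apply_moves(deltas="0 0 0.0133 -0.2 -0.04 0.2 1; 0 0 0.0133 -0.395 -0.075 0.45 1; 0 0 0.0133 -0.395 -0.075 0.70 1; 0 0 0.0133 -0.395 -0.075 0.70 1; 0 0 0.0133 -0.395 -0.075 0.70 1")

```text
clock: 4.53
ee_pos: [0.5413, 0.0157, 0.121]
tcp_rot: [0.001, -0.046, 0.999, -0.0]
ft_force: [0.3, -0.2, 0.1]
finger_gap: 0.0852
grip_force: 0.0
```

```bash
python3 - <<'E'
from h import *
print(plan([.5407,.0158,.072],np.radians(5.3))["ee_pos"])
cp=arm.camera_params("wrist");im=arm.read_camera("wrist");cv2.imwrite("pics/w3.png",im)
for t in("view","shutter_knob"):
    print(t,[(round(d["conf"],2),np.round(d["point"],4).tolist()) for d in arm.tip_of(t,"wrist")])
E
```

```text
delta turn [-0.0001  0.0004 -0.    ] shift [0.0034 0.0011 0.2451] t 4.53
[0.54133913 0.01565509 0.12101337]
view [(0.86, [0.5831, 0.0179, 0.123]), (0.39, [0.626, 0.3131, -0.0006])]
shutter_knob [(0.79, [0.5414, 0.0157, 0.0894])]
```

View pics/w3.png

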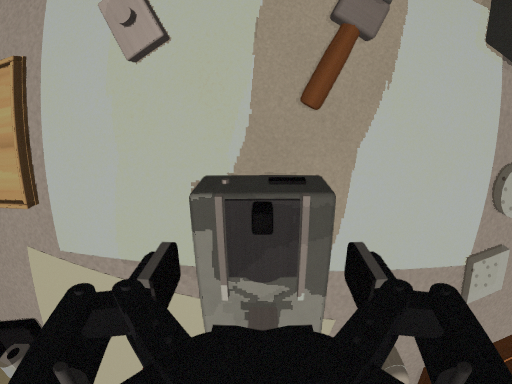

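Knob at (262,217) is centred between the fingers and square to them. Descend and grip.

Call:
apply_moves(deltas="0 0 0 0.002 0 0.12 1; 0 0 0 0.002 0 0.245 1; 0 0 0 0.002 0 0.245 1; 0 0 0 0.002 0 0.245 -1; 0 0 0 0.002 0 0.245 -1", grip_force=40)

```text
clock: 5.3
ee_pos: [0.5413, 0.0156, 0.0717]
tcp_rot: [0.001, -0.046, 0.999, -0.0]
ft_force: [-0.4, -0.6, -0.5]
finger_gap: 0.0516
grip_force: 0.0
```

Call:
apply_moves(deltas="0 0 0 0 0 0 -1; 0 0 0 0 0 0 -1; 0 0 0 0 0 0 -1; 0 0 0 0 0 0 -1")

```text
clock: 5.8
ee_pos: [0.5405, 0.0156, 0.0707]
tcp_rot: [0.0, -0.046, 0.999, -0.0]
ft_force: [-2.4, -0.3, 5.7]
finger_gap: 0.0128
grip_force: 42.7
```

Call:
apply_moves(deltas="0 0 0 0.04 0 -0.003 -1; 0 0 0 0.08 0 -0.003 -1; 0 0 0 0.12 0 -0.003 -1; 0 0 0 0.16 0 -0.003 -1; 0 0 0 0.19 0 -0.003 -1")

```text
clock: 6.42
ee_pos: [0.5039, 0.0121, 0.0709]
tcp_rot: [0.002, -0.046, 0.999, -0.0]
ft_force: [15.7, 1.0, -12.8]
finger_gap: 0.0131
grip_force: 40.5
```

Call:
apply_moves(deltas="0 0 0 0.007 0 0 -1; 0 0 0 0.014 0 0 -1; 0 0 0 0.018 0 0 -1; 0 0 0 0.018 0 0 -1")

```text
clock: 6.92
ee_pos: [0.5038, 0.012, 0.071]
tcp_rot: [0.004, -0.046, 0.999, 0.0]
ft_force: [20.8, 2.6, -23.0]
finger_gap: 0.0129
grip_force: 39.2
```

```bash
python3 - <<'E'
from h import *
s=arm.observe();print(s["ee_pos"],s["ft_force"],s["finger_gap"])
d=np.array(s["ee_pos"])-[.5405,.0156,.0707];print(np.linalg.norm(d[:2]))
E
```

```text
[0.50383045 0.01202067 0.0710195 ] [ 20.77433088   2.6248571  -23.04468527] 0.012883137802384202
0.03684382799072169
```

Call:
apply_moves(deltas="0 0 0 -0.015 0 0 -1; 0 0 0 -0.015 0 0 1; 0 0 0 -0.015 0 0 1; 0 0 0 -0.015 0 -0.1 1; 0 0 0 -0.015 0 -0.35 1")

```text
clock: 7.55
ee_pos: [0.4997, 0.0123, 0.14]
tcp_rot: [-0.003, -0.046, 0.999, 0.0]
ft_force: [1.1, -0.2, -0.1]
finger_gap: 0.0837
grip_force: 0.0
```

```bash
python3 - <<'E'
from h import *
s=arm.observe();print(s["clock"],s["ee_pos"],s["ft_force"],s["finger_gap"])
cp=arm.camera_params("wrist");im=arm.read_camera("wrist")
for n in("wrist","top","scene"):
    if n!="wrist": arm.read_camera(n)
    print([(round(d["conf"],2),np.round(d["point"],4).tolist()) for d in arm.tip_of("shutter_knob",n)])
def ortho(z,s=.0004,n=(400,300),c=(.53,.02)):
    u,v=np.meshgrid(np.arange(n[0]),np.arange(n[1]))
    X=np.stack([c[0]+(u-n[0]/2)*s,c[1]-(v-n[1]/2)*s,np.full(u.shape,z)],-1)@cp["R"].T+cp["t"]
    r=np.hypot(X[...,0],X[...,1]);th=np.arctan2(r,X[...,2]);K=cp["mtx"]
    return cv2.remap(im,(K[0,2]+K[0,0]*th*X[...,0]/r).astype(np.float32),(K[1,2]+K[0,0]*th*X[...,1]/r).astype(np.float32),cv2.INTER_CUBIC)
cv2.imwrite("pics/o2.png",np.hstack([ortho(.09),ortho(.06)]))
E
```

```text
7.55 [0.49967248 0.01233829 0.13997211] [ 1.10786296 -0.24406014 -0.13034271] 0.0837333047105722
[(0.66, [0.5051, 0.0137, 0.09])]
[(0.75, [0.1865, 0.3453, 0.1261]), (0.62, [0.7755, -0.0566, 0.0851])]
[(0.79, [0.5049, 0.0109, 0.0887]), (0.59, [0.7748, -0.0511, 0.0933]), (0.51, [0.1895, 0.3462, 0.1266]), (0.17, [0.5885, 0.018, 0.1212])]
```

View pics/o2.png

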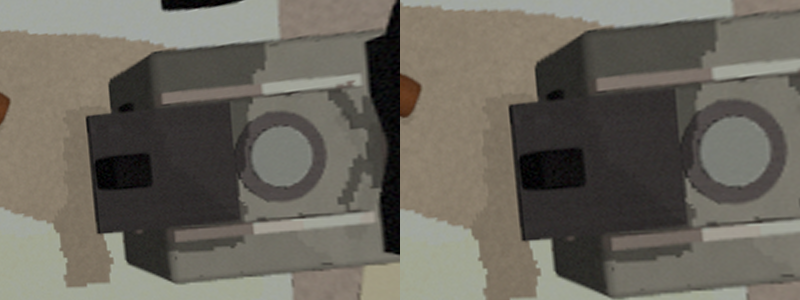

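The plate now clears the lens ring (lens at about (0.584, 0.020)). The knob has moved about 36.5 mm of the 40, so I'll regrip it and check whether that is really the stop.

Call:
apply_moves(deltas="0 0 0 -0.016 0 0.2 1; 0 0 0 -0.016 0 0.34 1; 0 0 0 -0.016 0 0.34 -1; 0 0 0 -0.016 0 0.34 -1; 0 0 0 -0.016 0 0.34 -1", grip_force=60)

```text
clock: 8.48
ee_pos: [0.5058, 0.0123, 0.0739]
tcp_rot: [0.001, -0.046, 0.999, -0.0]
ft_force: [0.4, 0.8, -0.5]
finger_gap: 0.032
grip_force: 0.0
```

Call:
apply_moves(deltas="0 0 0 0 0 0 -1; 0 0 0 0 0 0 -1; 0 0 0 0 0 0 -1")

```text
clock: 8.85
ee_pos: [0.5058, 0.0123, 0.0739]
tcp_rot: [0.001, -0.046, 0.999, -0.0]
ft_force: [-0.8, -0.4, 5.5]
finger_gap: 0.0122
grip_force: 60.5
```

Call:
apply_moves(deltas="0 0 0 0.008 0 0 -1; 0 0 0 0.016 0 0 -1; 0 0 0 0.024 0 0.002 -1;0 0 0 0.024 0 0.002 -1")

```text
clock: 9.35
ee_pos: [0.5054, 0.0121, 0.074]
tcp_rot: [0.005, -0.046, 0.999, 0.0]
ft_force: [15.7, 2.1, -6.9]
finger_gap: 0.0119
grip_force: 59.0
```

Pulling with 16 to 21 N, well above the 8 N it needs, gives no more travel, so the slide is at its stop. I'll release it with slight outward tension still on.

Call:
apply_moves(deltas="0 0 0 -0.012 0 0 -1; 0 0 0 -0.012 0 0 1; 0 0 0 -0.012 0 0 1; 0 0 0 -0.012 0 -0.12 1; 0 0 0 -0.012 0 -0.4 1")

```text
clock: 9.98
ee_pos: [0.5002, 0.0124, 0.1513]
tcp_rot: [-0.003, -0.046, 0.999, 0.0]
ft_force: [1.0, -0.8, 0.7]
finger_gap: 0.0835
grip_force: 0.0
```

```bash
python3 -c "
from h import *
arm.read_camera('wrist')
print([(round(d['conf'],2),np.round(d['point'],4).tolist()) for d in arm.tip_of('shutter_knob','wrist')])
print(plan([.514,.3125,.14],np.radians(5.3))['ee_pos'])"
```

```text
[(0.62, [0.5023, 0.0118, 0.0936])]
delta turn [-0.0005  0.0021  0.    ] shift [-0.182   1.4926  0.0847] t 10.07
[0.5052311  0.01190645 0.15714496]
```

Call:
apply_moves(deltas="0 0 0 -0.02 0.25 -0.1 1; 0 0 0 -0.04 0.5 -0.1 1; 0 0 0 -0.08 0.75 -0.05 1; 0 0 0 -0.12 1 0 1")

```text
clock: 10.58
ee_pos: [0.5076, 0.215, 0.1519]
tcp_rot: [-0.0, -0.046, 0.999, -0.0]
ft_force: [1.2, -0.6, 0.3]
finger_gap: 0.0852
grip_force: 0.0
```

Call:
apply_moves(deltas="0 0 0 -0.04 0.25 0.08 1; 0 0 0 -0.05 0.49 0.08 1; 0 0 0 -0.05 0.49 0.08 1; 0 0 0 -0.05 0.49 0.08 1")

```text
clock: 11.08
ee_pos: [0.5084, 0.3116, 0.1359]
tcp_rot: [-0.001, -0.046, 0.999, -0.0]
ft_force: [-0.2, -0.2, 0.2]
finger_gap: 0.0855
grip_force: 0.0
```

```bash
python3 - <<'E'
from h import *
cp=arm.camera_params("wrist");im=arm.read_camera("wrist");cv2.imwrite("pics/w4.png",im)
print([(round(d["conf"],2),np.round(d["point"],4).tolist()) for d in arm.tip_of("round_dish","wrist")])
m=arm.cut_out("round_dish","wrist")
if m:
    c=max(cv2.findContours(m[0]["mask"].astype(np.uint8),0,1)[0],key=len)[:,0].astype(float)
    for z in(0,.009,.018):
        P=on_plane(*wrist_ray(c,cp),z)[:,:2].astype(np.float32);print(z,cv2.minEnclosingCircle(P),P.min(0),P.max(0))
    # fit: silhouette of cylinder r=32 h=18 at (x,y)
    from scipy.optimize import minimize
    a=np.linspace(0,2*np.pi,200)
    def proj(X):
        X=X@cp["R"].T+cp["t"];r=np.hypot(X[:,0],X[:,1]);th=np.arctan2(r,X[:,2]);K=cp["mtx"]
        return np.c_[K[0,2]+K[0,0]*th*X[:,0]/r,K[1,2]+K[0,0]*th*X[:,1]/r]
    def cost(p):
        X=np.vstack([np.c_[p[0]+.032*np.cos(a),p[1]+.032*np.sin(a),0*a+z] for z in(0,.018)])
        h=cv2.convexHull(proj(X).astype(np.float32))
        d=np.array([cv2.pointPolygonTest(h,(float(x),float(y)),True) for x,y in c]);return (np.abs(d-p[2])).mean()
    r=minimize(cost,[.514,.3125,.5],method="Nelder-Mead",options=dict(initial_simplex=[[.514,.3125,.5],[.519,.3125,.5],[.514,.3175,.5],[.514,.3125,1.5]]));print(r.x,r.fun)
    plan([r.x[0],r.x[1],-.003],np.radians(5.3))
print(arm.observe()["ee_pos"])
E
```

```text
[(0.66, [0.5169, 0.3122, -0.0037])]
0 ((0.5168901681900024, 0.31268084049224854), 0.03554413095116615) [0.48188734 0.2804407 ] [0.55224925 0.34789047]
0.009 ((0.5141952633857727, 0.31241318583488464), 0.03439794480800629) [0.4803245  0.28121582] [0.5484109  0.34648424]
0.018 ((0.5115004777908325, 0.3121456503868103), 0.03325163573026657) [0.47876167 0.28199095] [0.54457253 0.345078  ]
[0.51304846 0.31320392 0.95896423] 0.38159602167931306
delta turn [-0.0001 -0.0001 -0.0004] shift [-0.0208  0.0098  0.6975] t 11.22
[0.50911982 0.31092167 0.13650383]
```

View pics/w4.png

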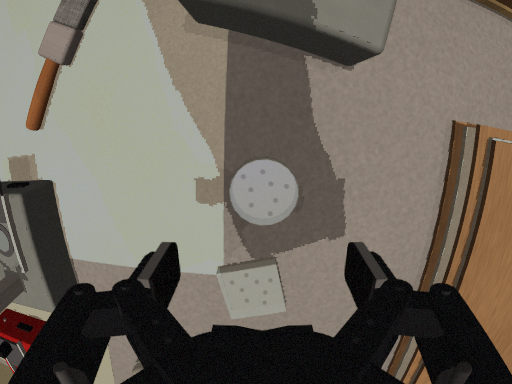

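The dish is at pixel (264,191), with about 10 mm clear on each side between the open fingers. The fit gives (0.513, 0.313).

Call:
apply_moves(deltas="0 0 0 -0.02 0.01 0.25 1; 0 0 0 -0.02 0.01 0.48 1; 0 0 0 -0.02 0.01 0.62 1; 0 0 0 -0.02 0.01 0.695 1; 0 0 0 -0.02 0.01 0.695 1", grip_force=30)

```text
clock: 11.85
ee_pos: [0.5127, 0.3137, -0.0028]
tcp_rot: [-0.0, -0.046, 0.999, -0.0]
ft_force: [-0.5, 0.7, -0.3]
finger_gap: 0.0854
grip_force: 0.0
```

Call:
apply_moves(deltas="0 0 0 0 0 0 0.7; 0 0 0 0 0 0 0.4; 0 0 0 0 0 0 0.2; 0 0 0 0 0 0 0; 0 0 0 0 0 0 0", grip_force=30)

```text
clock: 12.48
ee_pos: [0.5139, 0.3148, -0.0008]
tcp_rot: [0.001, -0.046, 0.999, 0.0]
ft_force: [-0.3, -1.3, 5.6]
finger_gap: 0.0627
grip_force: 31.9
```

Call:
apply_moves(deltas="0 0 0 0 0 0 0; 0 0 0 0 0 0 0")

```text
clock: 12.72
ee_pos: [0.5139, 0.3148, -0.0008]
tcp_rot: [0.001, -0.046, 0.999, 0.0]
ft_force: [-0.5, -1.7, 5.6]
finger_gap: 0.0625
grip_force: 31.9
```

```bash
python3 - <<'E'
from h import *
z=[]
for i in range(6):
    s=arm.observe();z.append(np.r_[s["ee_pos"],s["ft_force"],s["finger_gap"]]);arm.read_camera("wrist")
z=np.array(z);print(z.mean(0).round(4),z.std(0).round(4))
print(rot(s["tcp_rot"]).as_matrix()[:,2])
E
```

```text
[ 5.1390e-01  3.1480e-01 -8.0000e-04 -1.0085e+00 -1.3352e+00  5.3894e+00
  6.2800e-02] [0.000e+00 0.000e+00 0.000e+00 4.980e-01 4.578e-01 4.599e-01 2.000e-04]
[ 2.34966902e-03  7.93208533e-04 -9.99996925e-01]
```

Call:
apply_moves(deltas="0 0 0 0 0 -0.03 0; 0 0 0 0 0 -0.1 0; 0 0 0 0 0 -0.22 0; 0 0 0 0 0 -0.35 0; 0 0 0 0 0 -0.5 0")

```text
clock: 13.65
ee_pos: [0.5128, 0.3145, 0.0993]
tcp_rot: [0.0, -0.046, 0.999, 0.0]
ft_force: [0.5, 0.2, -1.1]
finger_gap: 0.063
grip_force: 33.1
```

Call:
apply_moves(deltas="0 0 0 0 -0.02 -0.13 0; 0 0 0 0 -0.1 -0.24 0; 0 0 0 0 -0.22 -0.32 0; 0 0 0 0 -0.37 -0.36 0; 0 0 0 0 -0.53 -0.36 0")

```text
clock: 14.28
ee_pos: [0.5232, 0.2084, 0.1715]
tcp_rot: [0.001, -0.047, 0.999, 0.0]
ft_force: [0.6, -0.1, -1.1]
finger_gap: 0.0627
grip_force: 33.1
```

```bash
python3 - <<'E'
from h import *
s=plan([.529,.015,.175],np.radians(5.3));print(s["ee_pos"],s["ft_force"],s["grip_force"],s["finger_gap"])
E
```

```text
delta turn [0.0001 0.0008 0.0002] shift [ 0.0611 -0.9654 -0.0182] t 14.28
[0.52322027 0.20838036 0.17147546] [ 0.55262132 -0.08432756 -1.06760568] 33.08906614780426 0.0626640886411089
```

Call:
apply_moves(deltas="0 0 0 0.01 -0.16 -0.02 0; 0 0 0 0.02 -0.33 -0.02 0; 0 0 0 0.04 -0.5 -0.02 0; 0 0 0 0.06 -0.67 -0.02 0; 0 0 0 0.06 -0.82 -0.02 0")

```text
clock: 14.9
ee_pos: [0.5257, 0.0433, 0.1747]
tcp_rot: [0.001, -0.046, 0.999, -0.0]
ft_force: [0.8, 0.1, -1.9]
finger_gap: 0.0628
grip_force: 33.1
```

Call:
apply_moves(deltas="0 0 0 0 -0.09 0 0; 0 0 0 0 -0.14 0 0; 0 0 0 0 -0.145 0.02 0; 0 0 0 0 -0.145 0.02 0")

```text
clock: 15.4
ee_pos: [0.5281, 0.0163, 0.1691]
tcp_rot: [-0.0, -0.047, 0.999, 0.0]
ft_force: [0.0, -0.5, -0.6]
finger_gap: 0.0624
grip_force: 33.1
```

```bash
python3 - <<'E'
from h import *
y=np.radians(5.3)
cp=arm.camera_params("wrist");im=arm.read_camera("wrist");cv2.imwrite("pics/w5.png",im)
for t in("view","round_dish","shutter_knob"):
  print(t,[(round(d["conf"],2),np.round(d["point"],4).tolist()) for d in arm.tip_of(t,"wrist")])
im=arm.read_camera("scene");cv2.imwrite("pics/s5.png",cv2.resize(im[170:290,180:340],None,fx=5,fy=5,interpolation=cv2.INTER_CUBIC))
for t in("view","round_dish"):
  print(t,[(round(d["conf"],2),np.round(d["point"],4).tolist()) for d in arm.tip_of(t,"scene")])
v=np.array([.584,.020,.1192]);p=v-.055*np.array([np.cos(y),np.sin(y),0])
s=plan(p,y);print(s["ee_pos"],s["ft_force"])
E
```

```text
view []
round_dish [(0.87, [0.5312, 0.0146, 0.1662])]
shutter_knob [(0.79, [0.5053, 0.0129, 0.0904])]
view [(0.84, [0.8157, -0.0468, 0.1208]), (0.75, [0.5823, 0.0222, 0.1241]), (0.65, [0.245, 0.3331, 0.1651]), (0.61, [0.747, 0.1891, 0.0005])]
round_dish [(0.8, [0.5299, 0.0163, 0.1676]), (0.62, [0.3959, -0.1144, 0.0007])]
delta turn [0.     0.     0.0001] shift [-0.0032 -0.0051  0.2516] t 15.75
[0.5285095  0.0158799  0.16951657] [-0.39533507 -0.36273601 -1.60563615]
```

View pics/w5.png

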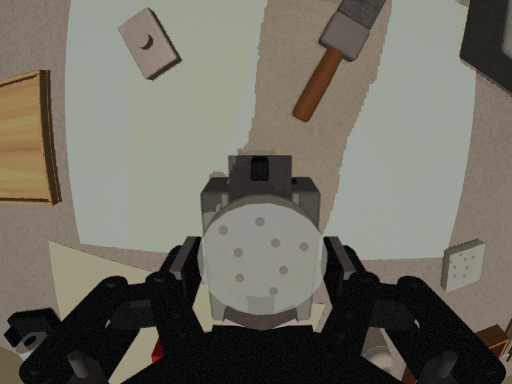

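The dish is held level between the fingers at (262,258). The knob end of the shutter shows at (260,167), still pulled out. I'll come down to the viewing height and approach along stand +x.

Call:
apply_moves(deltas="0 0 0 -0.003 -0.005 0.06 0; 0 0 0 -0.003 -0.005 0.14 0; 0 0 0 -0.003 -0.005 0.21 0; 0 0 0 -0.003 -0.005 0.25 0; 0 0 0 -0.003 -0.005 0.252 0")

```text
clock: 16.38
ee_pos: [0.5288, 0.0147, 0.1185]
tcp_rot: [-0.001, -0.046, 0.999, 0.0]
ft_force: [-1.5, -1.0, -0.1]
finger_gap: 0.0628
grip_force: 33.1
```

Call:
apply_moves(deltas="0 0 0 -0.03 0 0 0; 0 0 0 -0.08 0 0 0; 0 0 0 -0.13 0 0 0; 0 0 0 -0.17 0 0 0; 0 0 0 -0.20 0 0 0")

```text
clock: 17.0
ee_pos: [0.5696, 0.0184, 0.119]
tcp_rot: [-0.0, -0.046, 0.999, -0.0]
ft_force: [-0.2, -0.1, -0.4]
finger_gap: 0.0622
grip_force: 33.1
```

```bash
cat > chk.py <<'E'
from h import *
y=np.radians(5.3);v=np.array([.584,.020,.1192])
f=[]
for i in range(3):
    s=arm.observe();f.append(s["ft_force"]);arm.read_camera("wrist")
s=plan(v,y);d=(np.array(s["ee_pos"])-v)*1000;c,n=np.cos(y),np.sin(y);f=np.mean(f,0);m=np.mean(f)
print("stand mm",np.round([d[0]*c+d[1]*n,-d[0]*n+d[1]*c,d[2]],2),"F stand",np.round([f[0]*c+f[1]*n,-f[0]*n+f[1]*c,f[2]],2),"mom",np.round(s["moment"],3),"tilt",np.round(rot(s["tcp_rot"]).as_matrix()[:,2],4))
E
python3 chk.py
```

```text
delta turn [ 0.     -0.0001  0.    ] shift [-0.0746  0.001  -0.0011] t 17.15
stand mm [-14.93  -0.19  -0.22] F stand [-0.11  0.01 -0.91] mom [-0.042 -0.018  0.004] tilt [-2.e-04  0.e+00 -1.e+00]
```

Call:
apply_moves(deltas="0 0 0 -0.015 0 -0.001 0; 0 0 0 -0.03 0.001 -0.001 0; 0 0 0 -0.04 0.001 -0.001 0; 0 0 0 -0.045 0.001 -0.001 0; 0 0 0 -0.05 0.001 -0.001 0")

```text
clock: 17.77
ee_pos: [0.579, 0.0195, 0.1193]
tcp_rot: [0.0, -0.046, 0.999, 0.0]
ft_force: [0.4, 0.3, -1.8]
finger_gap: 0.0627
grip_force: 33.1
```

Call:
apply_moves(deltas="0 0 0 -0.003 0 0 0; 0 0 0 -0.006 0 0 0; 0 0 0 -0.009 0 0 0; 0 0 0 -0.012 0 0 0; 0 0 0 -0.015 0 0 0")

```text
clock: 18.4
ee_pos: [0.582, 0.0198, 0.1193]
tcp_rot: [0.0, -0.046, 0.999, 0.0]
ft_force: [-0.0, 0.2, -0.5]
finger_gap: 0.0624
grip_force: 33.1
```

```bash
python3 chk.py
```

```text
delta turn [ 0. -0.  0.] shift [-0.0103  0.0002  0.0005] t 18.55
stand mm [-2.05 -0.03  0.1 ] F stand [-0.31 -0.12 -0.32] mom [ 0.014 -0.046 -0.016] tilt [-0. -0. -1.]
```

Call:
apply_moves(deltas="0 0 0 -0.002 0 0 0; 0 0 0 -0.004 0 0 0; 0 0 0 -0.006 0 0 0; 0 0 0 -0.007 0 0 0; 0 0 0 -0.008 0 0 0")

```text
clock: 19.18
ee_pos: [0.5836, 0.0199, 0.1193]
tcp_rot: [-0.0, -0.046, 0.999, 0.0]
ft_force: [-0.5, -0.8, -1.0]
finger_gap: 0.0628
grip_force: 33.1
```

```bash
python3 chk.py
```

```text
delta turn [-0.  0. -0.] shift [-0.0022  0.0003  0.0005] t 19.32
stand mm [-0.45 -0.07  0.11] F stand [ 0.21 -0.2  -0.82] mom [-0.032  0.012 -0.006] tilt [ 0. -0. -1.]
```

Call:
apply_moves(deltas="0 0 0 -0.0015 0 0 0; 0 0 0 -0.003 0 0 0; 0 0 0 -0.0045 0 0 0; 0 0 0 -0.006 0 0 0; 0 0 0 -0.006 0 0 0")

```text
clock: 19.95
ee_pos: [0.5844, 0.02, 0.1192]
tcp_rot: [-0.0, -0.046, 0.999, -0.0]
ft_force: [-1.9, -0.6, 0.5]
finger_gap: 0.0628
grip_force: 33.1
```

```bash
python3 chk.py
```

```text
delta turn [-0.     -0.0002 -0.    ] shift [0.0022 0.0004 0.0001] t 20.1
stand mm [ 0.45 -0.07  0.01] F stand [-1.96 -0.25 -0.17] mom [-0.089  0.424  0.007] tilt [-6.e-04 -1.e-04 -1.e+00]
```

Light contact on both jaws: Fx is −2 N and Fy is about balanced. I'll press a touch more firmly and hold.

Call:
apply_moves(deltas="0 0 0 -0.001 0 0 0; 0 0 0 -0.002 0 0 0; 0 0 0 -0.002 0 0 0; 0 0 0 -0.002 0 0 0; 0 0 0 -0.002 0 0 0")

```text
clock: 20.72
ee_pos: [0.5845, 0.02, 0.1191]
tcp_rot: [-0.001, -0.046, 0.999, -0.0]
ft_force: [-4.9, -1.7, 0.6]
finger_gap: 0.0627
grip_force: 33.2
```

```bash
python3 chk.py; python3 - <<'E'
from h import *
im=arm.read_camera("scene");cv2.imwrite("pics/s6.png",cv2.resize(im[170:270,190:310],None,fx=6,fy=6,interpolation=cv2.INTER_CUBIC))
E
```

```text
delta turn [-0.     -0.0004 -0.    ] shift [ 0.0022  0.0001 -0.0005] t 20.88
stand mm [ 0.44 -0.01 -0.1 ] F stand [-4.82 -0.77  1.03] mom [-0.197  1.     0.056] tilt [-1.3e-03 -1.0e-04 -1.0e+00]
```

View pics/s6.png

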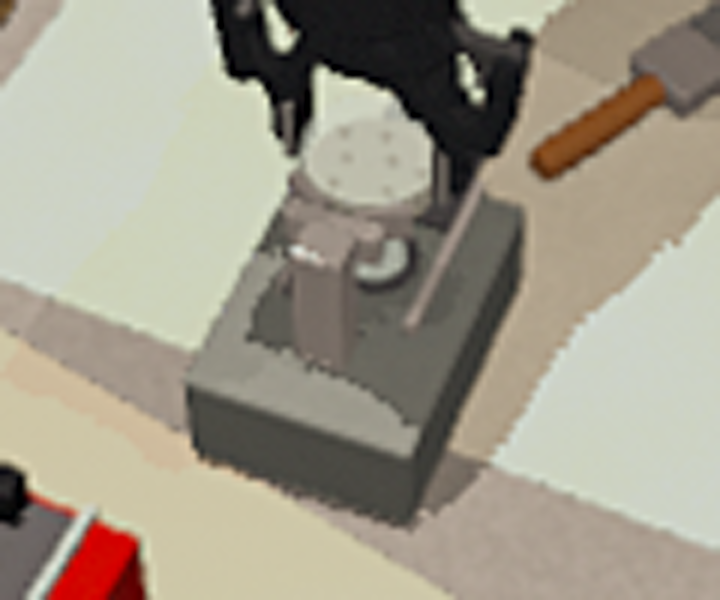

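The scene picture shows the dish on the V at (365,165), with the lens uncovered at (385,262). The force and moment could still be coming from the left jaw alone with friction, so I'll average the moment to tell.

```bash
python3 - <<'E'
s=open('chk.py').read()
s=s.replace("f=[]","f=[];M=[]").replace("range(3)","range(6)").replace('f.append(s["ft_force"])','f.append(s["ft_force"]);M.append(s["moment"])').replace('s["moment"],3','np.mean(M,0),3').replace(";m=np.mean(f)","")
open('chk.py','w').write(s)
E
python3 chk.py
```

```text
delta turn [-0.     -0.0004 -0.    ] shift [ 0.0024  0.0001 -0.0004] t 21.23
stand mm [ 0.48 -0.03 -0.07] F stand [-5.15 -0.97  0.89] mom [-0.199  1.009  0.065] tilt [-1.3e-03 -1.0e-04 -1.0e+00]
```

Call:
apply_moves(deltas="0 0 0 0.004 0 0.0005 0; 0 0 0 0.004 -0.003 0.0005 0; 0 0 0 0.001 -0.003 0.0005 0; 0 0 0 -0.001 -0.003 0.0005 0;0 0 0 -0.001 -0.003 0.0005 0")

```text
clock: 21.85
ee_pos: [0.5846, 0.0198, 0.1191]
tcp_rot: [-0.001, -0.046, 0.999, 0.0]
ft_force: [-6.3, 1.6, 2.8]
finger_gap: 0.0627
grip_force: 33.3
```

```bash
python3 chk.py
```

```text
delta turn [ 0.0002 -0.0005  0.0001] shift [ 0.0027  0.0012 -0.0007] t 22.15
stand mm [ 0.53 -0.24 -0.14] F stand [-5.95  2.2   2.2 ] mom [0.404 1.203 0.037] tilt [-1.6e-03  5.0e-04 -1.0e+00]
```

Call:
apply_moves(deltas="0 0 0 0.001 0.001 -0.0007 0; 0 0 0 0.001 0.001 -0.0007 0; 0 0 0 0.001 0.001 -0.0007 0")

```text
clock: 22.52
ee_pos: [0.5846, 0.0198, 0.1192]
tcp_rot: [-0.001, -0.046, 0.999, 0.0]
ft_force: [-5.3, 1.3, 0.5]
finger_gap: 0.0625
grip_force: 33.3
```

```bash
python3 chk.py
```

```text
delta turn [ 0.0001 -0.0004  0.    ] shift [ 0.0026  0.0011 -0.0003] t 22.82
stand mm [ 0.52 -0.21 -0.05] F stand [-5.23  1.98  0.95] mom [0.301 1.051 0.019] tilt [-1.3e-03  2.0e-04 -1.0e+00]
```

Call:
apply_moves(deltas="0 0 0 0.0005 0.001 -0.0003 0; 0 0 0 0.0005 0.001 -0.0003 0; 0 0 0 0.0005 0.001 -0.0003 0")

```text
clock: 23.2
ee_pos: [0.5846, 0.0199, 0.1192]
tcp_rot: [-0.001, -0.046, 0.999, 0.0]
ft_force: [-4.3, 1.1, 0.5]
finger_gap: 0.0625
grip_force: 33.2
```

```bash
python3 chk.py
```

```text
delta turn [ 0.     -0.0003 -0.    ] shift [0.0028 0.001  0.0001] t 23.5
stand mm [ 0.56 -0.19  0.03] F stand [-5.03  0.94 -0.05] mom [0.144 1.058 0.003] tilt [-0.001 -0.    -1.   ]
```

Fy and Mz (0.003) now lie well between the left-only (+0.107) and right-only (−0.054) values, so both jaws are loaded. Hold here.

Call:
apply_moves(deltas="0 0 0 0 0 0 0; 0 0 0 0 0 0 0; 0 0 0 0 0 0 0; 0 0 0 0 0 0 0; 0 0 0 0 0 0 0")

```text
clock: 24.12
ee_pos: [0.5846, 0.0199, 0.1192]
tcp_rot: [-0.001, -0.046, 0.999, 0.0]
ft_force: [-4.5, 1.3, -0.1]
finger_gap: 0.0628
grip_force: 33.2
```

Call:
apply_moves(deltas="0 0 0 0 0 0 0; 0 0 0 0 0 0 0; 0 0 0 0 0 0 0; 0 0 0 0 0 0 0; 0 0 0 0 0 0 0")

```text
clock: 24.75
ee_pos: [0.5846, 0.0199, 0.1192]
tcp_rot: [-0.0, -0.046, 0.999, 0.0]
ft_force: [-5.4, -0.2, 0.1]
finger_gap: 0.0629
grip_force: 33.2
```

Call:
apply_moves(deltas="0 0 0 0 0 0 0; 0 0 0 0 0 0 0; 0 0 0 0 0 0 0; 0 0 0 0 0 0 0; 0 0 0 0 0 0 0")

```text
clock: 25.38
ee_pos: [0.5846, 0.0199, 0.1192]
tcp_rot: [-0.001, -0.046, 0.999, 0.0]
ft_force: [-5.5, 0.3, 0.4]
finger_gap: 0.0625
grip_force: 33.2
```

Call:
apply_moves(deltas="0 0 0 0 0 0 0; 0 0 0 0 0 0 0; 0 0 0 0 0 0 0; 0 0 0 0 0 0 0; 0 0 0 0 0 0 0")

```text
clock: 26.0
ee_pos: [0.5846, 0.0199, 0.1192]
tcp_rot: [-0.001, -0.046, 0.999, 0.0]
ft_force: [-5.3, 0.9, -0.5]
finger_gap: 0.0629
grip_force: 33.2
```

Call:
apply_moves(deltas="0 0 0 0 0 0 0; 0 0 0 0 0 0 0; 0 0 0 0 0 0 0; 0 0 0 0 0 0 0; 0 0 0 0 0 0 0")

```text
clock: 26.62
ee_pos: [0.5846, 0.0198, 0.1192]
tcp_rot: [-0.001, -0.046, 0.999, 0.0]
ft_force: [-5.5, -0.0, 0.3]
finger_gap: 0.0625
grip_force: 33.2
```

Call:
apply_moves(deltas="0 0 0 0 0 0 0; 0 0 0 0 0 0 0; 0 0 0 0 0 0 0; 0 0 0 0 0 0 0; 0 0 0 0 0 0 0")

```text
clock: 27.25
ee_pos: [0.5846, 0.0198, 0.1192]
tcp_rot: [-0.001, -0.046, 0.999, 0.0]
ft_force: [-5.2, 0.9, 0.0]
finger_gap: 0.063
grip_force: 33.2
```

```bash
python3 chk.py
```

```text
delta turn [ 0.     -0.0003 -0.    ] shift [0.0027 0.0011 0.    ] t 27.55
stand mm [ 0.54 -0.21  0.  ] F stand [-5.18  1.27  0.58] mom [ 0.159  1.08  -0.011] tilt [-0.001 -0.    -1.   ]
```

I've held for 4 s. There is time in hand, so I'll centre slightly (Fy towards 0) and hold a second full interval, still in contact.

Call:
apply_moves(deltas="0 0 0 0 0.0008 0 0; 0 0 0 0 0.0008 0 0; 0 0 0 0 0.0008 0 0; 0 0 0 0 0.0008 0 0; 0 0 0 0 0.0008 0 0")

```text
clock: 28.18
ee_pos: [0.5846, 0.0198, 0.1192]
tcp_rot: [-0.0, -0.046, 0.999, -0.0]
ft_force: [-4.1, 0.7, -0.2]
finger_gap: 0.0628
grip_force: 33.2
```

```bash
python3 chk.py
```

```text
delta turn [-0.0001 -0.0003 -0.    ] shift [0.0028 0.001  0.0001] t 28.48
stand mm [ 0.57 -0.19  0.02] F stand [-4.67  0.6   0.08] mom [0.005 1.051 0.012] tilt [-1.e-03 -3.e-04 -1.e+00]
```

Call:
apply_moves(deltas="0 0 0 0 0 0 0; 0 0 0 0 0 0 0; 0 0 0 0 0 0 0; 0 0 0 0 0 0 0; 0 0 0 0 0 0 0")

```text
clock: 29.1
ee_pos: [0.5845, 0.0199, 0.1192]
tcp_rot: [-0.001, -0.046, 0.999, -0.0]
ft_force: [-5.1, -1.5, 0.7]
finger_gap: 0.0631
grip_force: 33.2
```

Call:
apply_moves(deltas="0 0 0 0 0 0 0; 0 0 0 0 0 0 0; 0 0 0 0 0 0 0; 0 0 0 0 0 0 0; 0 0 0 0 0 0 0")

```text
clock: 29.72
ee_pos: [0.5845, 0.0199, 0.1192]
tcp_rot: [-0.001, -0.046, 0.999, -0.0]
ft_force: [-5.5, -0.7, -0.8]
finger_gap: 0.0627
grip_force: 33.2
```

Call:
apply_moves(deltas="0 0 0 0 0 0 0; 0 0 0 0 0 0 0; 0 0 0 0 0 0 0; 0 0 0 0 0 0 0; 0 0 0 0 0 0 0")

```text
clock: 30.35
ee_pos: [0.5846, 0.0199, 0.1192]
tcp_rot: [-0.001, -0.046, 0.999, -0.0]
ft_force: [-5.5, 0.1, 0.3]
finger_gap: 0.0624
grip_force: 33.2
```

Call:
apply_moves(deltas="0 0 0 0 0 0 0; 0 0 0 0 0 0 0; 0 0 0 0 0 0 0; 0 0 0 0 0 0 0; 0 0 0 0 0 0 0")

```text
clock: 30.98
ee_pos: [0.5846, 0.0199, 0.1192]
tcp_rot: [-0.001, -0.046, 0.999, -0.0]
ft_force: [-4.3, -0.6, -1.3]
finger_gap: 0.0627
grip_force: 33.2
```

Call:
apply_moves(deltas="0 0 0 0 0 0 0; 0 0 0 0 0 0 0; 0 0 0 0 0 0 0; 0 0 0 0 0 0 0; 0 0 0 0 0 0 0")

```text
clock: 31.6
ee_pos: [0.5845, 0.0199, 0.1192]
tcp_rot: [-0.001, -0.046, 0.999, -0.0]
ft_force: [-5.3, 0.5, 0.3]
finger_gap: 0.0629
grip_force: 33.2
```

```bash
python3 chk.py
```

```text
delta turn [-0.     -0.0003 -0.    ] shift [0.0028 0.0009 0.0001] t 31.9
stand mm [ 0.57 -0.18  0.02] F stand [-4.98  0.5   0.04] mom [0.019 1.088 0.008] tilt [-1.e-03 -2.e-04 -1.e+00]
```

Held steadily for about 4 s more with Fy about 0.5 N and Mz about 0.01. Now back out along −x, lift, and head for the tray.

Call:
apply_moves(deltas="0 0 0 0.015 0 0 0; 0 0 0 0.07 0 0 0; 0 0 0 0.16 0 0 0; 0 0 0 0.25 0 -0.01 0; 0 0 0 0.32 0 -0.05 0")

```text
clock: 32.52
ee_pos: [0.5201, 0.014, 0.1296]
tcp_rot: [-0.0, -0.046, 0.999, -0.0]
ft_force: [0.0, 0.4, -0.7]
finger_gap: 0.0627
grip_force: 33.2
```

Call:
apply_moves(deltas="0 0 0 0.02 0 -0.1 0; 0 0 0 0.02 -0.05 -0.2 0; 0 0 0 0.02 -0.18 -0.25 0; 0 0 0 0.02 -0.33 -0.25 0; 0 0 0 0.02 -0.48 -0.25 0")

```text
clock: 33.15
ee_pos: [0.5264, -0.0829, 0.1804]
tcp_rot: [0.001, -0.046, 0.999, -0.0]
ft_force: [0.1, 0.4, -0.4]
finger_gap: 0.0626
grip_force: 33.2
```

```bash
python3 - <<'E'
from h import *
s=plan([.510,-.336,.15],np.radians(5.3));print(s["ee_pos"],s["ft_force"])
arm.read_camera("wrist")
for t in("tray","shutter_knob"):
  print(t,[(round(d["conf"],2),np.round(d["point"],4).tolist()) for d in arm.tip_of(t,"wrist")])
E
```

```text
delta turn [-0.0002  0.0005  0.0001] shift [ 0.1991 -1.2526  0.1523] t 33.15
[ 0.52640834 -0.08285693  0.18035766] [ 0.05948666  0.41342704 -0.37187528]
tray []
shutter_knob [(0.72, [0.5034, 0.0132, 0.0925])]
```

Call:
apply_moves(deltas="0 0 0 0.03 -0.16 0 0; 0 0 0 0.06 -0.33 0 0; 0 0 0 0.09 -0.5 0.02 0; 0 0 0 0.12 -0.67 0.04 0; 0 0 0 0.15 -0.84 0.06 0")

```text
clock: 33.92
ee_pos: [0.5119, -0.2521, 0.1677]
tcp_rot: [0.0, -0.047, 0.999, -0.0]
ft_force: [0.6, 0.3, 0.1]
finger_gap: 0.0627
grip_force: 33.2
```

Call:
apply_moves(deltas="0 0 0 0.03 -0.15 0.02 0; 0 0 0 0.045 -0.28 0.04 0; 0 0 0 0.05 -0.37 0.06 0; 0 0 0 0.05 -0.4 0.07 0; 0 0 0 0.05 -0.4 0.07 0")

```text
clock: 34.55
ee_pos: [0.5094, -0.3321, 0.1531]
tcp_rot: [-0.0, -0.046, 0.999, 0.0]
ft_force: [0.2, 1.2, -1.6]
finger_gap: 0.0628
grip_force: 33.2
```

```bash
python3 - <<'E'
from h import *
im=arm.read_camera("wrist");cv2.imwrite("pics/w7.png",im)
for t in("tray","round_dish"):
  print(t,[(round(d["conf"],2),np.round(d["point"],4).tolist()) for d in arm.tip_of(t,"wrist")])
s=plan([.510,-.336,.0065],np.radians(5.3));print(s["ee_pos"],s["ft_force"])
E
```

```text
tray [(0.95, [0.5066, -0.3317, -0.0014])]
round_dish [(0.75, [0.5119, -0.3324, 0.153])]
delta turn [0.0001 0.     0.0003] shift [-0.0008 -0.022   0.7353] t 34.7
[ 0.50943975 -0.33167377  0.15355732] [-0.20803854  0.21327714 -1.17537349]
```

View pics/w7.png

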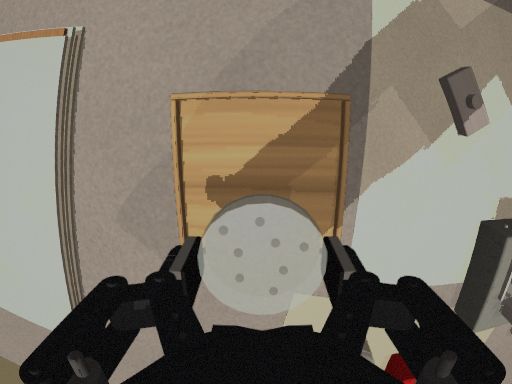

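The tray is centred under the dish, with its walls at columns 175 and 347 and the dish at 262. Lower gently.

Call:
apply_moves(deltas="0 0 0 0 0 0.06 0; 0 0 0 0 -0.005 0.18 0; 0 0 0 0 -0.005 0.32 0; 0 0 0 0 -0.005 0.46 0; 0 0 0 0 -0.005 0.58 0")

```text
clock: 35.33
ee_pos: [0.5089, -0.3327, 0.0357]
tcp_rot: [-0.0, -0.046, 0.999, 0.0]
ft_force: [0.3, 1.2, -0.6]
finger_gap: 0.0624
grip_force: 33.2
```

Call:
apply_moves(deltas="0 0 0 0 0 0.06 0; 0 0 0 0 0 0.1 0; 0 0 0 0 0 0.125 0; 0 0 0 0 0 0.14 0; 0 0 0 0 0 0.145 0")

```text
clock: 35.95
ee_pos: [0.5096, -0.3337, 0.0087]
tcp_rot: [0.0, -0.046, 0.999, -0.0]
ft_force: [0.5, -0.9, -0.2]
finger_gap: 0.0624
grip_force: 33.2
```

```bash
python3 - <<'E'
from h import *
s=plan([.509,-.333,.0052],np.radians(5.3));print(s["ee_pos"],s["ft_force"])
E
```

```text
delta turn [-0.0001  0.0001 -0.    ] shift [0.0026 0.0036 0.0174] t 35.95
[ 0.50957821 -0.33366127  0.00868658] [ 0.54368749 -0.94793362 -0.19317271]
```

Call:
apply_moves(deltas="0 0 0 0 0 0.005 0; 0 0 0 0 0 0.01 0; 0 0 0 0 0 0.014 0; 0 0 0 0 0 0.018 0; 0 0 0 0 0 0.018 0")

```text
clock: 36.58
ee_pos: [0.5094, -0.3335, 0.0052]
tcp_rot: [0.0, -0.046, 0.999, -0.0]
ft_force: [-1.6, 0.9, 4.1]
finger_gap: 0.0629
grip_force: 33.7
```

Call:
apply_moves(deltas="0 0 0 0 0 0.0015 0; 0 0 0 0 0 0.003 0; 0 0 0 0 0 0.003 0")

```text
clock: 36.95
ee_pos: [0.5094, -0.3336, 0.0052]
tcp_rot: [0.0, -0.046, 0.999, -0.0]
ft_force: [-3.0, 1.5, 12.1]
finger_gap: 0.063
grip_force: 34.4
```

It touches at exactly the expected height, which confirms the underside offset. Release slowly and rise.

Call:
apply_moves(deltas="0 0 0 0 0 -0.003 0; 0 0 0 0 0 -0.003 0.6; 0 0 0 0 0 -0.003 0.8; 0 0 0 0 0 -0.003 1; 0 0 0 0 0 -0.003 1")

```text
clock: 37.58
ee_pos: [0.5093, -0.3335, 0.0047]
tcp_rot: [-0.0, -0.046, 0.999, 0.0]
ft_force: [0.5, 0.7, -0.3]
finger_gap: 0.0853
grip_force: 0.0
```

Call:
apply_moves(deltas="0 0 0 0 0 0 1; 0 0 0 0 0 -0.1 1; 0 0 0 0 0 -0.3 1; 0 0 0 0 0 -0.55 1; 0 0 0 0 0 -0.8 1")

```text
clock: 38.2
ee_pos: [0.5092, -0.3333, 0.1663]
tcp_rot: [-0.0, -0.046, 0.999, 0.0]
ft_force: [1.3, -1.3, -0.1]
finger_gap: 0.0853
grip_force: 0.0
```

```bash
python3 - <<'E'
from h import *
s=arm.observe();print(s["clock"],s["ee_pos"],s["ft_force"])
for n in("wrist","scene"):
  im=arm.read_camera(n)
  for t in("tray","round_dish","square_dish","shutter_knob","brush","weight"):
    print(n,t,[(round(d["conf"],2),np.round(d["point"],4).tolist()) for d in arm.tip_of(t,n)][:3])
cv2.imwrite("pics/s8.png",im)
E
```

```text
38.2 [ 0.50918626 -0.33333732  0.16631259] [ 1.29557831 -1.33130984 -0.10089704]
wrist tray []
wrist round_dish [(0.59, [0.5109, -0.3355, 0.005])]
wrist square_dish []
wrist shutter_knob []
wrist brush []
wrist weight [(0.93, [0.3983, -0.1113, 0.0039]), (0.73, [0.5136, -0.3359, 0.0013])]
scene tray [(0.92, [0.5086, -0.3318, 0.0021])]
scene round_dish [(0.63, [0.5093, -0.3307, 0.0065])]
scene square_dish [(0.61, [0.6256, 0.3087, 0.0005])]
scene shutter_knob [(0.78, [0.5056, 0.0087, 0.0844]), (0.74, [0.1883, 0.347, 0.1276]), (0.62, [0.7766, -0.0526, 0.0915])]
scene brush [(0.56, [0.386, 0.0845, 0.0024])]
scene weight []
```

View pics/s8.png

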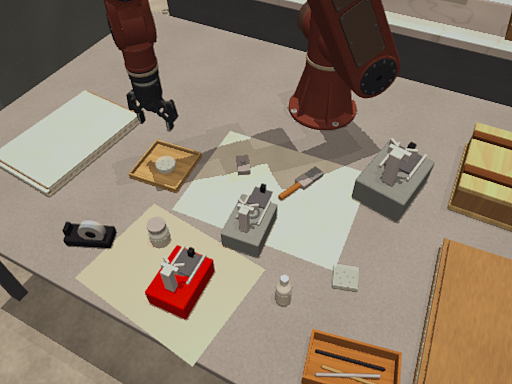

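The scene picture shows the dish in the tray at (165,164), the shutter out with its knob at (262,189), and everything else unmoved. Hand in.

```bash
python3 -c "
from plant import arm
print(arm.close_job())"
```

```text
the job is handed in; nothing more can be done
None
```

I handed the job in with no result reported back: the shutter is out against its stop (about 37 mm measured from where I gripped it, no further at 21 N), the dish was held level in the V against both jaws for about 8 s, then set flat in the tray and released, with nothing else seen to have moved.

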